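# Pull out the cage tray and lock it with the flip-handle bolt

### The job

Pull the cage tray by its green bar handle out of the steel docking unit to its stop. Then lock it there: screw the bolt with the green flip handle clockwise until its collar is home against the ring and snug, and only then fold the handle down flat. Leave the other things on the bench standing where they are.

Things in the scene. Friction and masses are not known exactly. Their poses are not given: they have to be found in the camera images.
- tray (a joint): how far the cage tray is pulled out of the steel docking unit, m: 0 shut, 0.126 at its stop (hard stop). It slides towards the unit's front with a few newtons of drag and stays where it is left.
- tray_handle (a point): middle of the green bar handle on the tray's front: round level bar, 11 mm thick, 120 mm long, 92 mm above the bench, 35 mm out from the tray's flat front (234 mm wide). Own -x: the direction in which the tray pulls out; y along the bar; z up. Behind the bar the tray front is 117 mm high; the unit's top, 130 mm high, begins 50 mm behind the bar when the tray is shut.
- boss: fixed dark steel ring, 68 mm across, on the pod's sloping white face at the unit's right (seen from the robot); the bolt screws into it. Origin: centre of its outer face. z points out along the bolt's axis (up and to the unit's front right, 28 degrees from vertical), x up the slope, y level across. Beside the bolt nothing stands within 60 mm of its axis.
- collar (a point): centre of the underside of the bolt's aluminium collar (56 mm across, 12 mm thick), on its axis; turns with the bolt. Its height over the boss along boss z is the gap left: 9 to 14 mm at the start, 0 at the hard stop (home). Right-hand thread: clockwise from outside brings it in 3.2 mm per rad, drag about 0.12 N m; it does not run back by itself.
- lever_grip (a point): point on the midline of the green flip handle, 55 mm from its hinge: a flat bar 36 mm wide, 14 mm thick, reaching 86 mm from the hinge. The hinge crosses the bolt's axis 22 mm above the collar's underside; its cheeks reach 7 mm beyond it. Own z: along the handle, outwards; y: along the hinge; x: through the thickness. It folds to its own -x. Turning it about the axis turns the bolt.
- lever (a joint): fold angle of the flip handle, rad: 0 standing straight out along the bolt's axis, 1.57 folded flat (stop). Stiff: about 0.22 N m to move it, it stays where it is left.
- water_bottle: bystander, leave alone: small clear jar with a steel cap, 56 mm across, 120 mm tall, standing on top of the docking unit; origin at the centre of its underside
- spray_bottle: bystander, leave alone: white bottle with a red cap, 72 mm across, 190 mm tall, on the bench; origin at the centre of its underside
- towel_roll: bystander, leave alone: white paper roll, 120 mm across, 200 mm tall, upright on the bench; origin at the centre of its underside
- pail: bystander, leave alone: blue round pail, 170 mm across, 150 mm tall; origin at the centre of its underside
- spare_cage: bystander, leave alone: empty clear amber cage box, 160 x 200 x 100 mm; origin at the centre of its underside
- screwdriver: bystander, leave alone: yellow-handled screwdriver lying on the bench; origin near its middle
- sample_jar: bystander, leave alone: clear jar with a blue cap, 60 mm across, 75 mm tall; origin at the centre of its underside

How it is judged:
By the outcome, as a careful person would: the job done as asked, in the order asked, and still so for the second after the job is handed in, with the robot touching nothing.
It also fails if it takes over 64 s, if anything falls off the work surface, if the arm or the gripper's body presses on something with over 40 N, if the wrist force passes 120 N, or if a joint passes its speed limit or range.

### The arm

A 6-joint arm with a two-finger parallel gripper is mounted at the origin on the work surface. World frame = base frame: x ahead of the robot, y to its left, z up, the work surface at z = 0. Lengths are in m, angles in rad, forces in N, time in s.
With the tool pointing down it reaches from about 0.275 to 0.975 m from the base axis. Payload 8.4 kg.
Tool frame: the origin (TCP) lies at the very end of the fingers, on their centre line; the grasp point (between the pads) lies 19 mm behind it (ctrl.grip_point_offset is the distance from the TCP to the grasp point, in m); x points along the fingers, y is the direction in which the jaws open and shut, and the axes are right-handed (so a half turn about x gives the same grasp; the last joint's range is limited). The gripper opens to 92 mm and grips with 3 to 60 N. Pads are 20 mm wide; open, the fingers measure 128 mm over their backs; the gripper's body (75 mm by 189 mm) begins 69 mm behind the grasp point.
Start: joints at [-0.002, 0.353, 1.633, -0, 1.155, -0.002], TCP at [0.625, -0, 0.215] pointing down, gripper open.
Joint ranges: [-2.63, 2.63], [-0.92, 2.1], [0.06, 2.66], [-1.3, 4.44], [0, 2.69], [-3.02, 3.02]. Speed limits (rad/s): [2.22, 2.22, 2.79, 3.14, 3.14, 3.14].

### API

Orientations are given as a unit quaternion [w, x, y, z].
In Python, from bench import get_state, eyes, ctrl, look_for, cut_out, tip_of gives the robot as it stands. The module is installed in compiled form; this text tells all that it offers.
- The arm moves only by the tool arm_command, never from a script. Its argument "steps" is a list of rows, each a list of 5 numbers: the shift along the tool's x, y, z in m, then the turn about the tool's x in rad, then the closure, from -1 (fully open) to 1 (shut), so that 0 is half open. A call has 1 to 12 rows; each row is the pose to reach, as a shift and turn from the pose measured when the call began, along the tool's axes at that moment; what a row does not reach only later rows make up. A row lasts 1/12 s, in which the tool goes at most 41.7 mm and 7.16 degrees, less where a joint would pass 70% of its speed; a pose out of reach is approached as far as the arm can. A call with a gripper value outside its range is refused whole. The fingers move at their own pace and stop on an object; "grip_force" is the grip in N (left out, the last holds). Time passes only in rows, so rows that repeat a pose let the fingers close. It gives the time, the measured TCP pose, the force and the opening at its end, in the units of the state.
- get_state(): the state, without advancing time (a new reading comes with each control period).
- eyes.camera(name): name is "scene" or "side" or "wrist"; returns a dict with "img" (400x640x3 uint8, red, green, blue), "depth" (400x640 float32, m along the optical axis (not along the pixel's ray), 0 where there is no reading), "fx", "fy", "cx", "cy" (pixels), "R" (3x3) and "t" (3): a world point X has camera coordinates R X + t. Camera axes: x right, y down, z forward; pixel columns grow to the right and rows downward; lengths in m; the calibration is good to about 2 mm. A picture is of the moment at which its call begins.
- ctrl.sign_off(): hands the job in, once; it reports no verdict.
Trained networks look in the newest picture that a camera, given by its name, has taken for a name from the list of things; names that differ only in an ending like _2 or _b are one class to them, and where a whole thing is asked for, a point or a joint stands for the part that bears it (a point fixed in the world has none). Each returns a list of dicts, best first, with "score" (0 to 1); they miss things now and then, are a little off and sometimes report something else, mostly with a low value. They report only what shows in the picture. A call takes as long as a camera call.
- look_for(camera, thing): "xy" ([column, row] in pixels, amid what is visible of it).
- cut_out(camera, thing): "region" (400x640 bool, what is visible of it) and "xy" ([column, row] in pixels, amid what is visible of it).
- tip_of(camera, thing): "xy" ([column, row] in pixels: a listed point, or the origin of a listed thing).
The state is a dict: "time_s": time; "joint_pos": joint angles; "dq": joint speeds; "effort": joint torques, N m; "eef_pos": TCP position; "tool_rot": TCP orientation; "ft_force": force on the tool from outside, world axes, zero at the start; "moment": the same for the moment, N m; "gripper_width": opening from 0.0 (shut) to 1.0 (fully open).
Only numpy, scipy, OpenCV 4.12 (cv2) and the standard library are available. Lean on these libraries where they do the work, as an engineer would, in place of code of your own. Each camera call takes 0.05 s, during which the arm holds its last target. There are 200 camera calls.

## Working session

There is one attempt and no reset: what is moved stays moved. The work goes in short steps, Python scripts to look and compute and a tool call to move; the robot and the scene stay as the last step left them, time stands still between calls to the robot, and variables do not carry over. Pictures are saved under pics/ and viewed, on a budget of 10 in all, crops included, one or two more only if the job needs it, and the job is handed in when it is done.

Besides the shell and the picture viewer there is one more tool, called after "Call:" by a JSON object that holds its "op" and its "data". arm_command: Moves the arm, as the interface text tells. Its arguments: {"type":"object","properties":{"steps":{"type":"array","items":{"type":"array","items":{"type":"number"}}},"grip_force":{"type":"number"}},"required":["steps"]}

```bash
mkdir -p pics; cat > h.py <<'E'
import numpy as np, cv2
from bench import get_state, eyes, ctrl, look_for, cut_out, tip_of
from scipy.spatial.transform import Rotation as Ro
def cam(n): return eyes.camera(n)
def back(c,xy,d=None):
    u,v=xy
    if d is None:
        p=c['depth'][max(0,int(v)-2):int(v)+3,max(0,int(u)-2):int(u)+3]; p=p[p>0]
        if p.size==0: return None
        d=np.median(p)
    return c['R'].T@(np.array([(u-c['cx'])/c['fx']*d,(v-c['cy'])/c['fy']*d,d])-c['t'])
def save(c,n): cv2.imwrite('pics/'+n,c['img'][:,:,::-1])
def proj(c,X):
    p=c['R']@X+c['t']; return np.array([p[0]/p[2]*c['fx']+c['cx'],p[1]/p[2]*c['fy']+c['cy']])
def rot(s): return Ro.from_quat(np.roll(s['tool_rot'],-1)).as_matrix()
def tri(obs): # list of (c,xy)
    A=[];b=[]
    for c,xy in obs:
        P=np.c_[c['R'],c['t']]
        for k,(f,cc) in enumerate(((c['fx'],c['cx']),(c['fy'],c['cy']))):
            r=(xy[k]-cc)/f*P[2]-P[k]; A.append(r[:3]); b.append(-r[3])
    return np.linalg.lstsq(np.array(A),np.array(b),rcond=None)[0]
E
python3 - <<'E'
from h import *
np.set_printoptions(precision=4,suppress=True)
s=get_state(); print(s)
print(ctrl.grip_point_offset)
C={}
for n in('scene','side','wrist'):
    C[n]=c=cam(n); save(c,n+'0.png'); print(n,'pos',-c['R'].T@c['t'],c['R'][2],c['fx'])
    for th in('tray_handle','boss','collar','lever_grip','water_bottle','spray_bottle','towel_roll','pail','spare_cage','screwdriver','sample_jar'):
        r=tip_of(n,th)
        for k in r[:2]: print(n,th,round(k['score'],2),np.array(k['xy']),back(c,k['xy']))
im=np.vstack([C['scene']['img'],C['side']['img']])
cv2.imwrite('pics/both.png',cv2.resize(im,(480*1,600))[:,:,::-1])
E
```

```text
{'time_s': 0.0, 'joint_pos': array([-0.0024,  0.3536,  1.6341,  0.    ,  1.1552, -0.0024]), 'dq': array([ 0.0015, -0.0008,  0.001 , -0.0001,  0.0006,  0.0008]), 'effort': array([ -0.0024, -59.3847, -33.4216,   0.0694,   0.0234,  -0.0001]), 'eef_pos': array([0.6245, 0.    , 0.2139]), 'tool_rot': array([-0.4997, -0.4997, -0.5003,  0.5003]), 'ft_force': array([ 0.0828, -0.1589, -0.5155]), 'moment': array([-0.0227,  0.0232, -0.0273]), 'gripper_width': 1.0016130334242037}
0.0187
scene pos [ 1.3277 -0.4767  1.4326] [-0.4916  0.3077 -0.8147] 471.80140621315434
scene tray_handle 0.8 [354.1 188.8] [0.5547 0.1996 0.091 ]
scene boss 0.58 [310.9 223.3] [ 0.614  -0.024   0.1341]
scene collar 0.7 [310.  222.7] [ 0.6114 -0.0259  0.1361]
scene collar 0.69 [296.4 204.1] [ 0.5674 -0.0473  0.2072]
scene lever_grip 0.58 [297.5 207.5] [ 0.5729 -0.0472  0.1946]
scene water_bottle 0.64 [386.3 217.8] [0.749  0.1784 0.1636]
scene spray_bottle 0.7 [185.1 266.5] [ 0.4814 -0.4331  0.0587]
scene towel_roll 0.8 [423.  187.2] [0.6816 0.4133 0.0801]
scene pail 0.8 [209.9 313.4] [ 0.7158 -0.4408  0.148 ]
scene pail 
[... 858 characters left out ...]
61.7] [ 0.6009 -0.5083  0.1453]
side spare_cage 0.9 [262.8 148.4] [0.4222 0.4267 0.0697]
side screwdriver 0.97 [267.7 319.5] [ 0.3486 -0.266   0.0198]
side sample_jar 0.97 [234.2 185.7] [0.3035 0.2997 0.0159]
side sample_jar 0.52 [266.5 148.5] [0.4356 0.4264 0.0677]
wrist pos [0.6246 0.0726 0.3846] [ 0.0012 -0.259  -0.9659] 315.73687550097924
wrist tray_handle 0.37 [286.  214.3] [ 0.5972 -0.0091  0.1362]
wrist boss 0.86 [290.  207.9] [ 0.601  -0.0025  0.1397]
wrist collar 0.9 [283.  213.9] [ 0.5946 -0.0091  0.1351]
wrist lever_grip 0.83 [223.5 270.5] [ 0.5791 -0.0003  0.2485]
wrist towel_roll 0.69 [226.3 269.6] [ 0.579  -0.0024  0.2437]
wrist pail 0.67 [285.  214.7] [ 0.5963 -0.0095  0.136 ]
```

```bash
python3 - <<'E'
import cv2,numpy as np
a=cv2.imread('pics/scene0.png')[90:340,150:470];b=cv2.imread('pics/side0.png')[100:350,190:510]
cv2.imwrite('pics/v1.png',np.hstack([cv2.resize(a,None,fx=1.25,fy=1.25)]*1))
A=cv2.resize(a,(400,312));cv2.imwrite('pics/v1.png',np.hstack([A,cv2.resize(b,(400,312))]))
E
ls
```

```text
h.py
pics
```

View pics/v1.png

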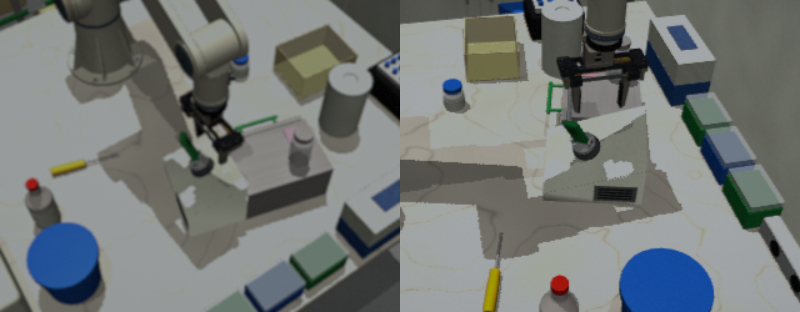

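View pics/wrist0.png

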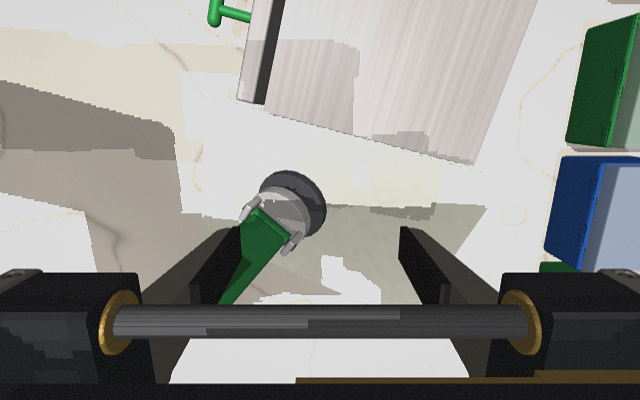

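The pictures show the tray bar at about (354,189) in the scene view and (310,177) in the side view. The green flip handle stands out of the ring at about (297,207) scene and (326,199) side. Next I measure both green parts in 3D.

```bash
python3 - <<'E'
from h import *
np.set_printoptions(precision=4,suppress=True)
C={n:cam(n) for n in('scene','side','wrist')}
def green(c):
    h=cv2.cvtColor(c['img'],cv2.COLOR_RGB2HSV); return (h[...,0]>50)&(h[...,0]<85)&(h[...,1]>110)&(h[...,2]>40)
tc={'bar':(.555,.205,.09),'lev':(.56,-.04,.2)}
for k,p0 in tc.items():
  allp=[]
  for n,c in C.items():
    v,u=np.nonzero(green(c)&(c['depth']>0)); d=c['depth'][v,u]
    X=(np.c_[(u-c['cx'])/c['fx']*d,(v-c['cy'])/c['fy']*d,d]-c['t'])@c['R']
    m=np.linalg.norm(X-p0,axis=1)<.085; X=X[m]
    if k=='bar': X=X[X[:,2]>.08]
    if len(X)<8: print(k,n,len(X)); continue
    ctr=np.median(X,0); w,V=np.linalg.eigh(np.cov((X-ctr).T)); a=V[:,2]
    t=(X-ctr)@a
    print(k,n,len(X),'ctr',X.mean(0),'ax',a,'sd',np.sqrt(w),'ends',ctr+a*t.min(),ctr+a*t.max(),'v1',V[:,1])
    np.save(f'{k}_{n}.npy',X)
for th in('boss','collar','lever_grip','tray_handle','water_bottle','sample_jar'):
    o=[]
    for n,c in C.items():
        r=tip_of(n,th)
        if r and r[0]['score']>.5: o.append((c,r[0]['xy']))
    if len(o)>1:
        X=tri(o); print(th,len(o),X,[np.round(proj(c,X)-xy,1) for c,xy in o])
E
```

```text
bar scene 58 ctr [0.5538 0.1976 0.0945] ax [-0.226  -0.9741  0.0117] sd [0.0029 0.0041 0.0397] ends [0.5697 0.2629 0.0938] [0.5415 0.1411 0.0952] v1 [-0.7802  0.1738 -0.6008]
bar side 90 ctr [0.5551 0.1942 0.094 ] ax [-0.2334 -0.9723 -0.009 ] sd [0.003  0.0101 0.041 ] ends [0.5692 0.2586 0.0945] [0.5406 0.1397 0.0934] v1 [-0.9716  0.2329  0.0424]
bar wrist 617 ctr [0.5465 0.1509 0.0957] ax [-0.9974  0.0614  0.0365] sd [0.0016 0.0044 0.0098] ends [0.571  0.1489 0.0947] [0.5329 0.1513 0.0961] v1 [0.0639 0.9955 0.07  ]
lev scene 100 ctr [ 0.573  -0.0356  0.1857] ax [-0.4179 -0.2463  0.8745] sd [0.0026 0.0083 0.0277] ends [ 0.5945 -0.025   0.1462] [ 0.5589 -0.046   0.2206] v1 [-0.7293  0.6649 -0.1612]
lev side 106 ctr [ 0.5645 -0.04    0.1897] ax [-0.4864 -0.1341  0.8634] sd [0.0035 0.0098 0.0315] ends [ 0.5984 -0.0303  0.1428] [ 0.5549 -0.0423  0.2201] v1 [-0.7379  0.5921 -0.3238]
lev wrist 2716 ctr [ 0.5774 -0.025   0.1704] ax [-0.2053 -0.3769  0.9032] sd [0.002  0.0079 0.0226] ends [ 0.5836 -0.0115  0.1344] [ 0.561  -0.053   0.2339] v1 [-0.8151  0.5767  0.0554]
boss 3 [ 0.5998 -0.0113  0.1113] [array([-0.2,  0.1]), array([ 0. , -0.1]), array([-0. , -0.5])]
collar 3 [ 0.5967 -0.0138  0.113 ] [array([-0.7, -1. ]), array([0.2, 0.5]), array([ 3.4, -1.9])]
lever_grip 3 [ 0.5575 -0.0293  0.1964] [array([1.8, 1.1]), array([0.5, 0.5]), array([-10.2,   4.3])]
tray_handle 2 [0.5543 0.2115 0.0773] [array([ 0.5, -2.4]), array([1.6, 2. ])]
water_bottle 2 [0.7313 0.1929 0.1407] [array([ 0.1, -0.6]), array([0.4, 0.5])]
sample_jar 2 [ 0.3051  0.3227 -0.0039] [array([-0.1,  0.6]), array([-0.5, -0.6])]
```

Call:
{"op": "arm_command", "data": {"steps": [[-0.03,0,-0.01,0,-0.5],[-0.03,-0.02,-0.05,0.05,0.0],[-0.03,-0.035,-0.09,0.12,0.3],[-0.03,-0.05,-0.13,0.2,0.5],[-0.03,-0.06,-0.165,0.232,0.5],[-0.03,-0.07,-0.203,0.232,0.5],[-0.03,-0.07,-0.203,0.232,0.5],[-0.01,-0.07,-0.203,0.232,0.5],[0.03,-0.07,-0.203,0.232,0.5],[0.05,-0.07,-0.203,0.232,0.5],[0.05,-0.07,-0.203,0.232,0.5]]}}

```text
time_s: 3.77
eef_pos: [0.5522, 0.2017, 0.1602]
tool_rot: [-0.438, -0.552, -0.44, 0.557]
ft_force: [-0.6, -1.2, -0.3]
gripper_width: 0.257
```

```bash
python3 - <<'E'
from h import *
np.set_printoptions(precision=4,suppress=True)
s=get_state();print(s['time_s'],s['eef_pos'],s['gripper_width'],s['ft_force']);print(rot(s))
c=cam('wrist');save(c,'w1.png')
b=cam('side')
cv2.imwrite('pics/v2.png',np.hstack([c['img'][::,:],cv2.resize(b['img'][100:300,230:390],(320,400))])[:,:,::-1][:,::1][:, :].copy() if 0 else cv2.resize(np.hstack([c['img'],cv2.resize(b['img'][100:300,230:390],(320,400))]),(800,333))[:,:,::-1])
for n in('tray_handle',):
  r=tip_of('wrist',n); print([(k['score'],k['xy'],back(c,k['xy'])) for k in r])
h=cv2.cvtColor(c['img'],cv2.COLOR_RGB2HSV); g=(h[...,0]>50)&(h[...,0]<85)&(h[...,1]>110)&(c['depth']>0)
v,u=np.nonzero(g);d=c['depth'][v,u]
X=(np.c_[(u-c['cx'])/c['fx']*d,(v-c['cy'])/c['fy']*d,d]-c['t'])@c['R']
X=X[(X[:,2]>.082)&(X[:,2]<.105)&(np.linalg.norm(X[:,:2]-[.555,.203],axis=1)<.09)]
u=np.array([.23,.973]);n=np.array([-.973,.23]); t=(X[:,:2]-[.555,.203])@u;q=(X[:,:2]-[.555,.203])@n
print(len(X),'along',t.min(),t.max(),X[:,2].max())
for a in np.arange(-.06,.06,.015):
  m=(t>a)&(t<a+.015); 
  if m.sum()>5: print(a,np.percentile(q[m],[2,50,98]))
E
```

```text
3.7667 [0.5522 0.2017 0.1602] 0.25656140399484917 [-0.6275 -1.1999 -0.3362]
[[-0.0069  0.9733 -0.2296]
 [-0.0026 -0.2296 -0.9733]
 [-1.     -0.0061  0.0041]]
[(0.97, [315.8, 202.0], array([0.5502, 0.2078, 0.0965]))]
2633 along -0.06233156877815873 0.0656209151415642 0.09928476361166019
-0.06 [-0.0131  0.0008  0.0098]
-0.045 [-0.      0.0044  0.0089]
-0.03 [-0.0007  0.0041  0.0089]
-0.015 [-0.0006  0.0041  0.0088]
0.0 [-0.0013  0.0041  0.0088]
0.015 [-0.0012  0.0034  0.008 ]
0.03 [-0.0018  0.0034  0.0079]
0.045 [-0.031  -0.0061  0.0079]
```

View pics/v2.png

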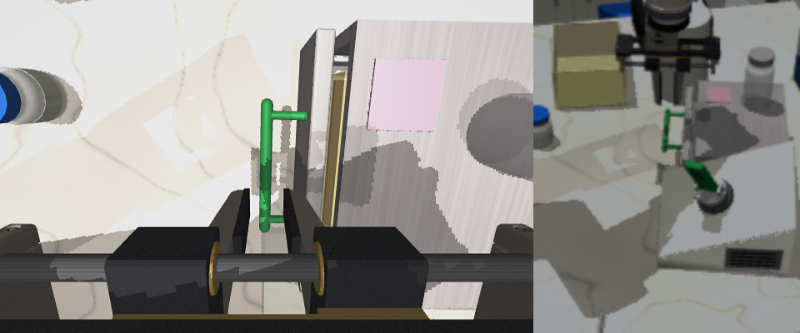

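The bar (265,100–230 in the wrist view) lies between the fingers. I go down and close.

Call:
{"op": "arm_command", "data": {"steps": [[0.03,-0.0015,0,0,0.5],[0.06,-0.0015,0,0,0.5],[0.085,-0.0015,0,0,0.5],[0.085,-0.0015,0,0,0.5],[0.085,-0.0015,0,0,1],[0.085,-0.0015,0,0,1],[0.085,-0.0015,0,0,1],[0.085,-0.0015,0,0,1]], "grip_force": 25}}

```text
time_s: 4.58
eef_pos: [0.5553, 0.2036, 0.0827]
tool_rot: [0.439, 0.556, 0.438, -0.554]
ft_force: [-3.2, -0.5, 5.5]
gripper_width: 0.113
```

Call:
{"op": "arm_command", "data": {"steps": [[0,-0.012,0,0,1],[0,-0.025,0,0,1],[0,-0.04,0,0,1],[0,-0.055,0,0,1],[0,-0.07,0,0,1],[0,-0.085,0,0,1],[0,-0.1,0,0,1],[0,-0.11,0,0,1],[0,-0.115,0,0,1],[0,-0.118,0,0,1],[0,-0.118,0,0,1]]}}

```text
time_s: 5.5
eef_pos: [0.4407, 0.2329, 0.0828]
tool_rot: [0.439, 0.557, 0.439, -0.552]
ft_force: [0.3, 10.9, -15.2]
gripper_width: 0.109
```

Call:
{"op": "arm_command", "data": {"steps": [[0,-0.003,0,0,1],[0,-0.006,0,0,1],[0,-0.009,0,0,1],[0,-0.012,0,0,1],[0,-0.012,0,0,1]]}}

```text
time_s: 5.92
eef_pos: [0.44, 0.2357, 0.0848]
tool_rot: [0.444, 0.563, 0.435, -0.545]
ft_force: [47.6, -21.8, -34.7]
gripper_width: 0.119
```

```bash
python3 - <<'E'
from h import *
s=get_state();print(s['eef_pos'],s['ft_force'],s['moment'],s['gripper_width'])
for n in('scene','side'):
  c=cam(n);r=tip_of(n,'tray_handle');print(n,[(k['score'],k['xy'],back(c,k['xy'])) for k in r])
E
```

```text
[0.44002474 0.23574104 0.08484007] [ 47.6120731  -21.84712288 -34.68204098] [-3.90452684 -8.17769232 -0.32154913] 0.11885470009819317
scene [(0.65, [344.2, 166.6], array([0.50612746, 0.18686319, 0.17449379]))]
side [(0.61, [275.1, 174.1], array([0.44185629, 0.23480113, 0.09803494]))]
```

Call:
{"op": "arm_command", "data": {"steps": [[0,0.004,0,0,1],[0,0.004,0,0,0.6],[0,0.004,0,0,0.5],[0,0.004,0,0,0.5],[-0.03,0.004,0,0,0.5],[-0.06,0.004,0,0,0.5],[-0.08,0.004,0,0,0.5],[-0.08,0.004,0,0,0.5]]}}

```text
time_s: 6.78
eef_pos: [0.4438, 0.236, 0.1695]
tool_rot: [0.444, 0.565, 0.435, -0.542]
ft_force: [0.1, 0.9, 0.5]
gripper_width: 0.253
```

```bash
cat >> h.py <<'E'
def gpts(c,p0,r,zmin=-1,zmax=9):
    h=cv2.cvtColor(c['img'],cv2.COLOR_RGB2HSV); g=(h[...,0]>50)&(h[...,0]<85)&(h[...,1]>110)&(h[...,2]>40)&(c['depth']>0)
    v,u=np.nonzero(g);d=c['depth'][v,u]
    X=(np.c_[(u-c['cx'])/c['fx']*d,(v-c['cy'])/c['fy']*d,d]-c['t'])@c['R']
    return X[(X[:,2]>zmin)&(X[:,2]<zmax)&(np.linalg.norm(X-p0,axis=1)<r)]
E
python3 - <<'E'
from h import *
np.set_printoptions(precision=4,suppress=True)
s=get_state();print(s['time_s'],s['eef_pos'],s['ft_force'],s['gripper_width'])
n=np.array([-.973,.23]);u=np.array([.23,.973])
for nm in('wrist','side','scene'):
  c=cam(nm)
  X=gpts(c,[.432,.233,.092],.1,.082,.105)
  q=(X[:,:2]-[.5513,.2039])@n;t=(X[:,:2]-[.5513,.2039])@u
  for a in np.arange(-.06,.06,.02):
    m=(t>a)&(t<a+.02)
    if m.sum()>5: print(nm,round(a,3),m.sum(),np.percentile(q[m],[2,50,98]))
  if nm=='wrist': save(c,'w2.png')
E
```

```text
6.7833 [0.4438 0.236  0.1695] [0.086  0.9331 0.528 ] 0.25295194729006537
wrist -0.06 358 [0.0929 0.1074 0.1142]
wrist -0.04 270 [0.1045 0.1093 0.1142]
wrist -0.02 287 [0.1043 0.1094 0.1142]
wrist 0.0 307 [0.1038 0.1088 0.1135]
wrist 0.02 321 [0.1033 0.1082 0.1135]
wrist 0.04 701 [0.0741 0.1021 0.1128]
side -0.06 19 [0.081  0.1024 0.1124]
side -0.04 10 [0.1068 0.1088 0.1114]
side -0.02 8 [0.1054 0.1066 0.1094]
side 0.0 8 [0.1048 0.1073 0.1105]
side 0.02 7 [0.1059 0.1072 0.1096]
side 0.04 20 [0.0788 0.1043 0.1109]
scene -0.06 6 [0.1042 0.1056 0.108 ]
scene 0.04 9 [0.0941 0.102  0.108 ]
```

View pics/w2.png

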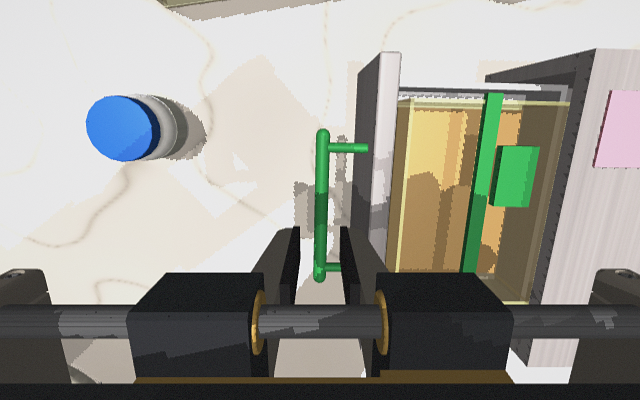

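```bash
python3 - <<'E'
from h import *
np.set_printoptions(precision=4,suppress=True)
n=np.array([-.973,.23]);u=np.array([.23,.973])
for nm in('wrist','scene'):
  c=cam(nm)
  v,w=np.nonzero(c['depth']>0);d=c['depth'][v,w]
  X=(np.c_[(w-c['cx'])/c['fx']*d,(v-c['cy'])/c['fy']*d,d]-c['t'])@c['R']
  q=(X[:,:2]-[.5513,.2039])@n;t=(X[:,:2]-[.5513,.2039])@u
  m=(abs(X[:,2]-.13)<.005)&(abs(t)<.09)&(q<.0)&(q>-.2)
  for a in np.arange(-.08,.08,.02):
    k=m&(t>a)&(t<a+.02)
    if k.sum()>5: print(nm,round(a,3),k.sum(),np.percentile(q[k],[95,98,100]),np.median(X[k,2]))
E
```

```text
wrist -0.08 44 [-0.0592 -0.0591 -0.0587] 0.12921794222470467
wrist -0.06 1067 [-0.0599 -0.0593 -0.0585] 0.12970231640566243
wrist -0.04 1786 [-0.0603 -0.0598 -0.0591] 0.12973750928771086
wrist -0.02 2121 [-0.0608 -0.0604 -0.0592] 0.12976205277563901
wrist 0.0 2067 [-0.0611 -0.0606 -0.0593] 0.12976399458442167
wrist 0.02 1986 [-0.0613 -0.0608 -0.0594] 0.12983005262265637
wrist 0.04 1890 [-0.0616 -0.0611 -0.0597] 0.13045501733241882
wrist 0.06 1788 [-0.0619 -0.0614 -0.0607] 0.1307492655696128
scene -0.08 193 [-0.0674 -0.0633 -0.0569] 0.12965925443144213
scene -0.06 184 [-0.0684 -0.0624 -0.06  ] 0.12943753683083387
scene -0.04 190 [-0.0681 -0.064  -0.0591] 0.12982022407320182
scene -0.02 182 [-0.0688 -0.0623 -0.0588] 0.1297620317402696
scene 0.0 176 [-0.0681 -0.064  -0.0623] 0.1294769753478586
scene 0.02 111 [-0.0673 -0.0637 -0.0622] 0.13002177934750933
scene 0.04 70 [-0.0649 -0.0629 -0.0606] 0.1310939782047134
scene 0.06 54 [-0.0656 -0.0644 -0.0637] 0.12994452166553433
```

The tray did reach its stop: the bar was at 0.116 against an expected 0.116. My relaxing move then pushed it back about 6 mm. I grip again, pull to the stop, and release without moving back.

Call:
{"op": "arm_command", "data": {"steps": [[0.03,0.003,0,0,0.5],[0.06,0.003,0,0,0.5],[0.085,0.003,0,0,0.5],[0.09,0.003,0,0,0.5],[0.09,0.003,0,0,0.7],[0.09,0.003,0,0,1],[0.09,0.003,0,0,1],[0.09,0.003,0,0,1]]}}

```text
time_s: 7.7
eef_pos: [0.4464, 0.2339, 0.0743]
tool_rot: [0.444, 0.562, 0.436, -0.545]
ft_force: [2.9, 1.1, -14.1]
gripper_width: 0.109
```

Call:
{"op": "arm_command", "data": {"steps": [[0,-0.002,0,0,1],[0,-0.004,0,0,1],[0,-0.006,0,0,1],[0,-0.008,0,0,1],[0,-0.009,0,0,1],[0,-0.009,0,0,1]]}}

```text
time_s: 8.2
eef_pos: [0.4409, 0.2355, 0.0745]
tool_rot: [0.446, 0.564, 0.434, -0.543]
ft_force: [20.3, -8.7, -27.1]
gripper_width: 0.11
```

Call:
{"op": "arm_command", "data": {"steps": [[0,-0.002,0,0,0.5],[0,-0.002,0,0,0.5],[0,-0.002,0,0,0.5],[0,-0.002,0,0,0.5],[-0.03,-0.002,0,0,0.5],[-0.07,-0.002,0,0,0.5],[-0.11,-0.002,0,0,0.3],[-0.15,-0.002,0,0,0],[-0.15,-0.002,0,0,0]]}}

```text
time_s: 8.95
eef_pos: [0.4373, 0.2373, 0.2323]
tool_rot: [0.446, 0.568, 0.434, -0.539]
ft_force: [1.5, 1.3, 1.0]
gripper_width: 0.443
```

```bash
python3 - <<'E'
from h import *
np.set_printoptions(precision=4,suppress=True)
s=get_state();print(s['time_s'],s['eef_pos'],s['ft_force'],s['gripper_width'])
n=np.array([-.973,.23]);u=np.array([.23,.973])
for nm in('wrist','side'):
  c=cam(nm)
  X=gpts(c,[.432,.233,.092],.1,.082,.105)
  q=(X[:,:2]-[.5513,.2039])@n;t=(X[:,:2]-[.5513,.2039])@u
  for a in np.arange(-.04,.04,.02):
    m=(t>a)&(t<a+.02)
    if m.sum()>5: print(nm,round(a,3),m.sum(),np.percentile(q[m],[2,50,98]))
# lever
for nm in('side','scene','wrist'):
  c=cam(nm);X=gpts(c,[.565,-.04,.19],.08,.13)
  if len(X)<20: print(nm,len(X));continue
  w,V=np.linalg.eigh(np.cov(X.T));print(nm,len(X),X.mean(0),np.sqrt(w));print(V.T)
c=cam('side');cv2.imwrite('pics/v3.png',cv2.resize(c['img'][170:240,290:390],(700,490),interpolation=cv2.INTER_CUBIC)[:,:,::-1])
E
```

```text
8.95 [0.4373 0.2373 0.2323] [1.5101 1.2795 1.0297] 0.44257414723852845
wrist -0.04 174 [0.1114 0.1157 0.1208]
wrist -0.02 190 [0.1106 0.1153 0.1198]
wrist 0.0 202 [0.1108 0.115  0.1199]
wrist 0.02 206 [0.11   0.115  0.1199]
side -0.04 10 [0.111  0.1145 0.1179]
side 0.0 9 [0.1117 0.1147 0.1183]
side 0.02 10 [0.1105 0.1147 0.1171]
side 92 [ 0.5625 -0.0397  0.1929] [0.0035 0.0104 0.0302]
[[ 0.4667  0.79    0.3976]
 [-0.7325  0.5972 -0.3269]
 [-0.4957 -0.1387  0.8574]]
scene 123 [ 0.5714 -0.0348  0.1863] [0.0026 0.009  0.0264]
[[ 0.5414  0.7082  0.4531]
 [-0.7343  0.6608 -0.1555]
 [-0.4095 -0.2485  0.8778]]
wrist 0
```

View pics/v3.png

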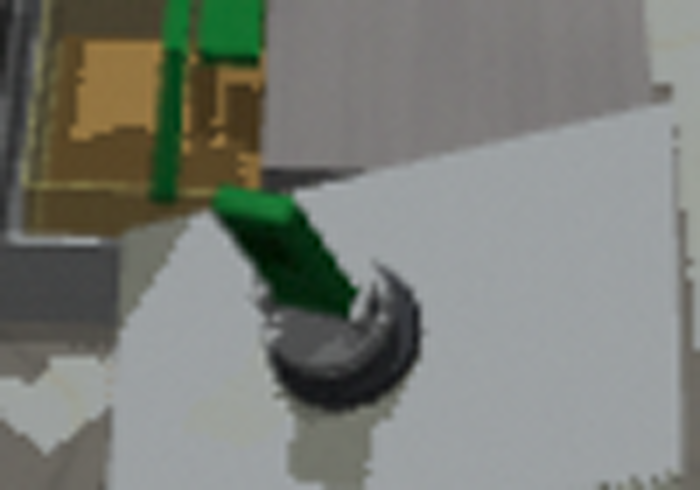

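Tray is at about 0.125, so at its stop. The flip handle stands along the axis, with its top at about (255,205) in the crop. Now I work out the hover move above it.

```bash
cat >> h.py <<'E'
def togo(p,yaw):
    "shift in tool axes to TCP p, turn to jaw yaw (clockwise angle of tool y from world x)"
    s=get_state();R=rot(s); cur=np.arctan2(-R[1,1],R[0,1]); t=(yaw-cur+np.pi)%(2*np.pi)-np.pi
    print('t',round(s['time_s'],2),'pos',np.round(s['eef_pos'],4),'yaw',round(cur,3),'down',np.round(R[:,0],3),'F',np.round(s['ft_force'],1),'M',np.round(s['moment'],2),'w',round(s['gripper_width'],3),'q',np.round(s['joint_pos'],2))
    print('shift',np.round(R.T@(np.array(p)-s['eef_pos']),4),'turn',round(t,3))
E
python3 -c "
from h import *
togo([.56,-.035,.25],.70)"
```

```text
t 9.25 pos [0.4331 0.2347 0.2229] yaw 0.227 down [ 0.03   0.004 -1.   ] F [ 0.6 -0.1 -0.2] M [-0.03  0.01 -0.01] w 0.501 q [ 0.5   0.12  1.92 -0.01  1.07  0.73]
shift [-0.0244  0.185   0.234 ] turn 0.473
```

Call:
{"op": "arm_command", "data": {"steps": [[-0.04,0.01,0.01,0,0],[-0.06,0.03,0.035,0.05,-0.3],[-0.06,0.05,0.065,0.15,-0.3],[-0.06,0.075,0.095,0.25,-0.3],[-0.06,0.1,0.125,0.35,-0.3],[-0.06,0.125,0.16,0.47,-0.3],[-0.06,0.15,0.19,0.47,-0.3],[-0.05,0.17,0.215,0.47,-0.3],[-0.03,0.185,0.234,0.47,-0.3],[-0.025,0.185,0.234,0.47,-0.3],[-0.025,0.185,0.234,0.47,-0.3]]}}

```text
time_s: 10.17
eef_pos: [0.5584, -0.0359, 0.2472]
tool_rot: [0.301, 0.649, 0.296, -0.632]
ft_force: [-0.3, 0.9, -0.3]
gripper_width: 0.651
```

```bash
cat >> h.py <<'E'
A0=np.array([-.40,-.247,.883])
def lever(names=('wrist','side','scene')):
    np.set_printoptions(precision=4,suppress=True)
    for nm in names:
        c=cam(nm);X=gpts(c,[.565,-.035,.185],.08,.12)
        if len(X)<20: print(nm,len(X));continue
        w,V=np.linalg.eigh(np.cov(X.T));V=V*np.sign(V[2]);print(nm,len(X),'mean',X.mean(0),'sd',np.sqrt(w),'top',np.sort(X@A0)[-max(2,len(X)//100)]);print(V.T)
        for th in('collar','boss','lever_grip'):
            r=tip_of(nm,th); print('  ',th,[(round(k['score'],2),np.round(k['xy'],1),back(c,k['xy'])) for k in r[:1]])
        if nm=='wrist': save(c,'w_last.png')
E
python3 -c "
from h import *
togo([.56,-.035,.2],.70);lever()"; cp pics/w_last.png pics/w3.png
```

```text
t 10.17 pos [ 0.5584 -0.0359  0.2472] yaw 0.699 down [ 0.024  0.005 -1.   ] F [-0.3  0.9 -0.3] M [-0.  0.  0.] w 0.651 q [-0.07  0.21  1.76  0.01  1.15  0.62]
shift [ 0.0472 -0.0001 -0.0008] turn 0.001
wrist 3753 mean [ 0.5658 -0.0286  0.1881] sd [0.0022 0.0101 0.0264] top -0.02016867330617225
[[ 0.5098  0.7205  0.4701]
 [ 0.7485 -0.6409  0.1706]
 [-0.4242 -0.2649  0.866 ]]
   collar [(0.71, array([331.7, 154.6]), array([ 0.5924, -0.0153,  0.132 ]))]
   boss [(0.91, array([332. , 146.5]), array([ 0.5973, -0.0095,  0.1359]))]
   lever_grip [(0.84, array([318.6, 205.4]), array([ 0.5634, -0.0303,  0.1957]))]
side 103 mean [ 0.5655 -0.0401  0.1884] sd [0.0034 0.0094 0.0312] top -0.018010784791498792
[[ 0.4395  0.8151  0.3776]
 [ 0.7635 -0.5604  0.321 ]
 [-0.4732 -0.1472  0.8686]]
   collar [(0.65, array([336.1, 217.7]), array([ 0.5851, -0.0295,  0.1221]))]
   boss [(0.9, array([339.6, 217.3]), array([ 0.5942, -0.0345,  0.1268]))]
   lever_grip [(0.65, array([324.4, 200.6]), array([ 0.5452, -0.0422,  0.2072]))]
scene 54 mean [ 0.5815 -0.0337  0.1721] sd [0.0024 0.0054 0.0206] top -0.033806360005571294
[[ 0.6376  0.6363  0.4343]
 [-0.711   0.7031  0.0136]
 [-0.2967 -0.3174  0.9007]]
   collar [(0.84, array([308.4, 221.3]), array([ 0.6066, -0.0288,  0.1408]))]
   boss [(0.83, array([311.1, 221.9]), array([ 0.6109, -0.0212,  0.1361]))]
   lever_grip [(0.68, array([220.5, 222.4]), array([ 0.3519, -0.2473, -0.0006]))]
```

View pics/w3.png

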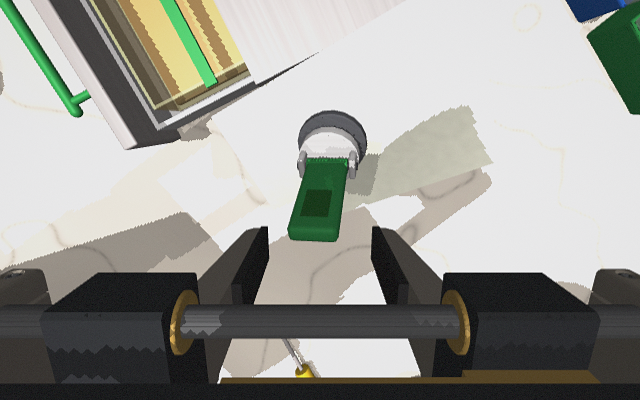

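Call:
{"op": "arm_command", "data": {"steps": [[0.03,0.002,0,0,-0.3],[0.06,0.002,0,0,-0.3],[0.067,0.002,0,0,-0.3],[0.067,0.002,0,0,0.2],[0.067,0.002,0,0,1],[0.067,0.002,0,0,1],[0.067,0.002,0,0,1]], "grip_force": 25}}

```text
time_s: 11.35
eef_pos: [0.5622, -0.0351, 0.1848]
tool_rot: [0.302, 0.65, 0.297, -0.631]
ft_force: [-6.5, 3.9, -0.8]
gripper_width: 0.413
```

```bash
python3 -c "
from h import *
togo([.56,-.037,.18],.70);lever(('side','wrist'))"
```

```text
t 11.35 pos [ 0.5622 -0.0351  0.1848] yaw 0.697 down [ 0.028  0.006 -1.   ] F [-6.5  3.9 -0.8] M [ 0.43  0.89 -0.12] w 0.413 q [-0.07  0.27  1.82  0.01  1.02  0.62]
shift [ 0.0047 -0.0006  0.003 ] turn 0.003
side 81 mean [ 0.5612 -0.0396  0.1925] sd [0.0035 0.0107 0.0325] top -0.017487325548554814
[[ 0.4742  0.789   0.3908]
 [ 0.752  -0.5937  0.2862]
 [-0.4578 -0.1582  0.8749]]
   collar [(0.79, array([341.6, 217.5]), array([ 0.5988, -0.0392,  0.1296]))]
   boss [(0.91, array([338.5, 215.4]), array([ 0.5908, -0.0333,  0.134 ]))]
   lever_grip [(0.56, array([325.9, 202.8]), array([ 0.5494, -0.0433,  0.1993]))]
wrist 6914 mean [ 0.5666 -0.0287  0.1876] sd [0.002  0.0096 0.026 ] top -0.02017518187842798
[[ 0.516   0.7208  0.4629]
 [ 0.7605 -0.6342  0.1398]
 [-0.3943 -0.2799  0.8753]]
   collar [(0.8, array([327.2, 165.7]), array([ 0.5909, -0.011 ,  0.1332]))]
   boss [(0.82, array([333.3, 156.2]), array([ 0.5986, -0.008 ,  0.1372]))]
   lever_grip [(0.66, array([314.2, 243.5]), array([ 0.5625, -0.0302,  0.1974]))]
```

Call:
{"op": "arm_command", "data": {"steps": [[0.0003,0,-0.0001,0.1,1],[0.0006,0.0001,-0.0003,0.2,1],[0.0009,0.0002,-0.0005,0.3,1],[0.0012,0.0002,-0.0006,0.4,1],[0.0015,0.0003,-0.0007,0.5,1],[0.0018,0.0003,-0.0009,0.6,1],[0.0021,0.0004,-0.001,0.7,1],[0.0024,0.0004,-0.0012,0.8,1],[0.0027,0.0005,-0.0013,0.9,1],[0.003,0.0005,-0.0015,1.0,1],[0.0033,0.0006,-0.0017,1.1,1],[0.0036,0.0006,-0.0018,1.2,1]]}}

```text
time_s: 12.75
eef_pos: [0.5648, -0.0327, 0.1843]
tool_rot: [-0.121, 0.708, -0.112, -0.687]
ft_force: [-4.6, 3.6, 8.9]
gripper_width: 0.465
```

```bash
python3 -c "
from h import *
togo([.56,-.037,.18],1.9);lever(('side','wrist'))"; cp pics/w_last.png pics/w4.png
```

```text
t 12.75 pos [ 0.5648 -0.0327  0.1843] yaw 1.901 down [ 0.031  0.008 -0.999] F [-4.6  3.6  8.9] M [2.15 0.62 0.6 ] w 0.465 q [-0.07  0.28  1.82  0.01  1.02  1.83]
shift [0.0041 0.0057 0.0033] turn -0.001
side 31 mean [ 0.5799 -0.034   0.1469] sd [0.0023 0.0069 0.0142] top -0.06894181507699548
[[ 0.8743 -0.4084  0.2623]
 [ 0.0723  0.6438  0.7617]
 [-0.48   -0.647   0.5924]]
   collar [(0.82, array([338.6, 215.9]), array([ 0.5923, -0.0297,  0.1283]))]
   boss [(0.96, array([338.6, 218.9]), array([ 0.5897, -0.0404,  0.1268]))]
   lever_grip [(0.56, array([328.9, 202.7]), array([ 0.5512, -0.0694,  0.2226]))]
wrist 6338 mean [ 0.5687 -0.0315  0.1865] sd [0.0022 0.0098 0.0259] top -0.02360088666231685
[[ 0.904  -0.1915  0.3822]
 [ 0.0836  0.956   0.2813]
 [-0.4193 -0.2223  0.8802]]
   collar [(0.9, array([287.7, 186.5]), array([ 0.5933, -0.0172,  0.1288]))]
   boss [(0.85, array([285.1, 178.3]), array([ 0.5999, -0.0178,  0.1311]))]
   lever_grip [(0.8, array([318.5, 243.4]), array([ 0.5674, -0.0339,  0.1919]))]
```

View pics/w4.png

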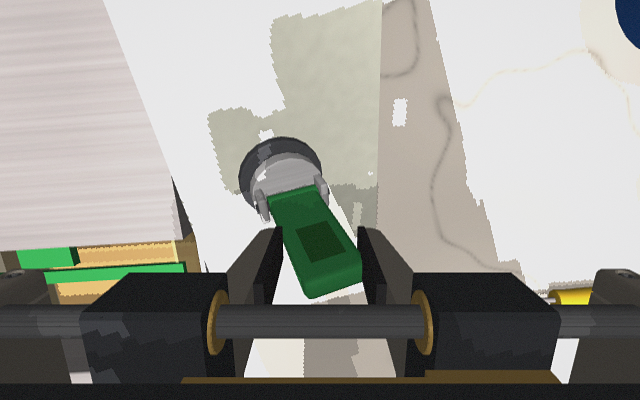

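The handle turned 1.06 rad and went in 3.4 mm, and it is still standing along the axis (top at about (330,290)). I release, wind back half a turn and regrip centred.

Call:
{"op": "arm_command", "data": {"steps": [[0,0,0,0,-0.4],[0,0,0,0,-0.4],[0,0,0,0,-0.4],[-0.03,0,0,0,-0.4],[-0.055,0,0,-0.12,-0.4],[-0.055,0,0,-0.24,-0.4],[-0.055,0,0,-0.36,-0.4],[-0.055,0,0,-0.48,-0.4],[-0.055,0,0,-0.6,-0.4],[-0.055,0,0,-0.72,-0.4],[-0.055,0,0,-0.84,-0.4],[-0.055,0,0,-0.96,-0.4]]}}

```text
time_s: 14.15
eef_pos: [0.5641, -0.0335, 0.2398]
tool_rot: [0.224, 0.683, 0.221, -0.659]
ft_force: [0.6, -0.3, 0.1]
gripper_width: 0.695
```

Call:
{"op": "arm_command", "data": {"steps": [[0,0,0,-0.12,-0.4],[0,0,0,-0.24,-0.4],[0,0,0,-0.36,-0.4],[0,0,0,-0.48,-0.4],[0,0,0,-0.6,-0.4],[0,0,0,-0.72,-0.4],[0,0,0,-0.84,-0.4],[0,0,0,-0.96,-0.4],[0,0,0,-1.08,-0.4],[0,0,0,-1.2,-0.4],[0,0,0,-1.32,-0.4],[0,0,0,-1.44,-0.4]]}}

```text
time_s: 15.15
eef_pos: [0.5645, -0.0334, 0.2403]
tool_rot: [0.62, 0.365, 0.601, -0.348]
ft_force: [1.0, -0.2, -0.1]
gripper_width: 0.699
```

Call:
{"op": "arm_command", "data": {"steps": [[0,0,0,-0.12,-0.4],[0,0,0,-0.24,-0.4],[0,0,0,-0.36,-0.4],[0,0,0,-0.48,-0.4],[0,0,0,-0.6,-0.4],[0,0,0,-0.72,-0.4],[0,0,0,-0.84,-0.4],[0,0,0,-0.9,-0.4],[0,0,0,-0.9,-0.4]]}}

```text
time_s: 15.9
eef_pos: [0.5649, -0.0334, 0.2407]
tool_rot: [0.717, 0.058, 0.693, -0.051]
ft_force: [-0.0, 0.3, 0.0]
gripper_width: 0.7
```

```bash
python3 -c "
from h import *
togo([.556,-.035,.18],-1.48);lever(('side','wrist'))"; cp pics/w_last.png pics/w5.png
```

```text
t 15.9 pos [ 0.5649 -0.0334  0.2407] yaw -1.418 down [ 0.035  0.008 -0.999] F [-0.   0.3  0. ] M [ 0.06 -0.04 -0.  ] w 0.7 q [-0.07  0.22  1.76  0.01  1.13 -1.49]
shift [ 0.0603 -0.0037 -0.0106] turn -0.062
side 100 mean [ 0.5643 -0.0411  0.1832] sd [0.0042 0.0103 0.0342] top 0.01696177809082874
[[ 0.9208 -0.1673  0.3523]
 [ 0.0688  0.9588  0.2755]
 [-0.3839 -0.2295  0.8944]]
   collar [(0.75, array([337.7, 214.2]), array([ 0.5901, -0.0268,  0.1328]))]
   boss [(0.9, array([339.6, 214. ]), array([ 0.5969, -0.0231,  0.1289]))]
   lever_grip [(0.48, array([327.6, 202.7]), array([ 0.5526, -0.0497,  0.2048]))]
wrist 1333 mean [ 0.5563 -0.0308  0.2034] sd [0.0037 0.0089 0.0223] top -0.022782041057976085
[[ 0.9115 -0.2159  0.35  ]
 [-0.0222  0.824   0.5662]
 [-0.4106 -0.5239  0.7463]]
   collar [(0.9, array([344.7, 214.5]), array([ 0.5692, -0.0148,  0.189 ]))]
   boss [(0.63, array([345.7, 211.8]), array([ 0.568 , -0.0137,  0.187 ]))]
   lever_grip [(0.73, array([320.4, 208. ]), array([ 0.5526, -0.0308,  0.2145]))]
```

Call:
{"op": "arm_command", "data": {"steps": [[0,-0.0043,-0.0078,-0.06,-0.4],[0.03,-0.0043,-0.0078,-0.06,-0.4],[0.055,-0.0043,-0.0078,-0.06,-0.4],[0.0585,-0.0043,-0.0078,-0.06,-0.3],[0.0585,-0.0043,-0.0078,-0.06,0.2],[0.0585,-0.0043,-0.0078,-0.06,1],[0.0585,-0.0043,-0.0078,-0.06,1],[0.0585,-0.0043,-0.0078,-0.06,1]]}}

```text
time_s: 16.97
eef_pos: [0.5589, -0.0351, 0.1828]
tool_rot: [0.719, 0.038, 0.693, -0.03]
ft_force: [0.1, 5.1, -2.2]
gripper_width: 0.465
```

```bash
python3 -c "
from h import *
togo([.5565,-.0365,.18],-1.48)"
```

```text
t 16.97 pos [ 0.5589 -0.0351  0.1828] yaw -1.474 down [ 0.036  0.009 -0.999] F [ 0.1  5.1 -2.2] M [ 1.13 -0.09  0.2 ] w 0.465 q [-0.07  0.27  1.83  0.01  1.01 -1.55]
shift [ 0.0027 -0.0017 -0.0023] turn -0.006
```

Call:
{"op": "arm_command", "data": {"steps": [[0.0003,0.0001,0.0001,0.1,1],[0.0006,0.0002,0.0002,0.2,1],[0.0009,0.0003,0.0003,0.3,1],[0.0012,0.0003,0.0004,0.4,1],[0.0015,0.0004,0.0005,0.5,1],[0.0018,0.0005,0.0006,0.6,1],[0.0021,0.0006,0.0008,0.7,1],[0.0024,0.0007,0.0009,0.8,1],[0.0027,0.0008,0.001,0.9,1],[0.003,0.0009,0.0012,1.0,1],[0.0033,0.001,0.0013,1.1,1],[0.0036,0.001,0.0014,1.2,1]]}}

```text
time_s: 17.97
eef_pos: [0.5619, -0.0335, 0.1813]
tool_rot: [0.571, 0.44, 0.553, -0.417]
ft_force: [-1.8, 2.4, 1.4]
gripper_width: 0.495
```

```bash
python3 -c "
from h import *
togo([.5565,-.0365,.18],-.27);lever(('side','wrist'))"; cp pics/w_last.png pics/w6.png
```

```text
t 17.97 pos [ 0.5619 -0.0335  0.1813] yaw -0.269 down [ 0.04   0.01  -0.999] F [-1.8  2.4  1.4] M [ 0.8  -0.36  0.14] w 0.495 q [-0.07  0.27  1.83  0.02  1.   -0.35]
shift [ 0.0011 -0.0061  0.0015] turn -0.001
side 135 mean [ 0.5687 -0.0347  0.1731] sd [0.003  0.0106 0.0336] top 0.0010652537021031475
[[ 0.0425  0.9721  0.2308]
 [ 0.9057 -0.1351  0.4018]
 [-0.4217 -0.192   0.8862]]
   collar [(0.71, array([340.3, 217.6]), array([ 0.5981, -0.0285,  0.1192]))]
   boss [(0.59, array([339. , 215.6]), array([ 0.5953, -0.0234,  0.123 ]))]
   lever_grip [(0.72, array([264.4, 149.1]), array([0.4278, 0.4264, 0.0661]))]
wrist 5805 mean [ 0.5648 -0.0265  0.1833] sd [0.0025 0.0099 0.0261] top -0.028146439575437818
[[-0.0038  0.946   0.324 ]
 [ 0.9168 -0.1261  0.379 ]
 [-0.3994 -0.2985  0.8668]]
   collar [(0.75, array([366.6, 190.8]), array([ 0.593 , -0.0083,  0.125 ]))]
   boss [(0.77, array([368.5, 189.3]), array([ 0.5938, -0.0067,  0.1256]))]
   lever_grip [(0.86, array([324.1, 238.4]), array([ 0.5618, -0.0273,  0.1914]))]
```

Call:
{"op": "arm_command", "data": {"steps": [[0,0,0,0,-0.2],[0,0,0,0,-0.2],[0,-0.003,0.0013,0.1,-0.2],[0,-0.006,0.0026,0.2,-0.2],[0,-0.006,0.0026,0.3,-0.2],[0,-0.006,0.0026,0.38,-0.2],[0,-0.006,0.0026,0.38,0.2],[0,-0.006,0.0026,0.38,1],[0,-0.006,0.0026,0.38,1],[0,-0.006,0.0026,0.38,1]]}}

```text
time_s: 19.2
eef_pos: [0.558, -0.0386, 0.181]
tool_rot: [0.482, 0.538, 0.466, -0.511]
ft_force: [4.9, -0.7, -1.5]
gripper_width: 0.477
```

```bash
python3 -c "
from h import *
togo([.5565,-.0365,.18],.13)"
```

```text
t 19.2 pos [ 0.558  -0.0386  0.181 ] yaw 0.101 down [ 0.042  0.009 -0.999] F [ 4.9 -0.7 -1.5] M [-0.24 -1.11 -0.16] w 0.477 q [-0.08  0.27  1.84  0.01  1.    0.01]
shift [ 0.001  -0.0018 -0.0019] turn 0.029
```

Call:
{"op": "arm_command", "data": {"steps": [[0.0003,0.0001,-0.0001,0.1,1],[0.0006,0.0002,-0.0002,0.2,1],[0.0009,0.0003,-0.0003,0.3,1],[0.0012,0.0005,-0.0004,0.4,1],[0.0015,0.0006,-0.0004,0.5,1],[0.0018,0.0007,-0.0005,0.6,1],[0.0021,0.0008,-0.0006,0.7,1],[0.0024,0.0009,-0.0007,0.8,1],[0.0027,0.001,-0.0008,0.9,1],[0.003,0.0012,-0.0008,1.0,1],[0.0033,0.0013,-0.0009,1.1,1],[0.0036,0.0014,-0.001,1.2,1]]}}

```text
time_s: 20.2
eef_pos: [0.5554, -0.0357, 0.1771]
tool_rot: [0.092, 0.713, 0.097, -0.689]
ft_force: [-14.8, 8.7, 14.6]
gripper_width: 0.417
```

```bash
python3 -c "
from h import *
togo([.5565,-.0365,.18],1.3);lever(('side','wrist'))"; cp pics/w_last.png pics/w7.png
```

```text
t 20.2 pos [ 0.5554 -0.0357  0.1771] yaw 1.302 down [ 0.033  0.012 -0.999] F [-14.8   8.7  14.6] M [2.07 2.99 1.13] w 0.417 q [-0.08  0.27  1.84  0.02  1.    1.22]
shift [-0.0029  0.001  -0.001 ] turn -0.002
side 46 mean [ 0.5689 -0.0345  0.1711] sd [0.0033 0.0051 0.0343] top -0.03132557193250999
[[ 0.8073  0.2355  0.5412]
 [ 0.159  -0.9698  0.1848]
 [-0.5684  0.0631  0.8203]]
   collar [(0.84, array([341.8, 218.8]), array([ 0.5993, -0.0405,  0.1255]))]
   boss [(0.83, array([336.7, 217.7]), array([ 0.5889, -0.0227,  0.1149]))]
   lever_grip [(0.47, array([325.1, 204.1]), array([ 0.5499, -0.0326,  0.1847]))]
wrist 6925 mean [ 0.5701 -0.028   0.1784] sd [0.002  0.0099 0.0261] top -0.031617516041136016
[[ 0.7473  0.422   0.5133]
 [-0.4979  0.8672  0.0119]
 [-0.4401 -0.2645  0.8581]]
   collar [(0.84, array([303.8, 153.5]), array([ 0.5966, -0.0128,  0.1219]))]
   boss [(0.88, array([300.4, 152.4]), array([ 0.5968, -0.0102,  0.1227]))]
   lever_grip [(0.98, array([312.9, 223.5]), array([ 0.5678, -0.0291,  0.1853]))]
```

```bash
python3 -c "
import cv2,numpy as np
a=cv2.imread('pics/w7.png')[90:290,200:440];b=cv2.imread('pics/w4.png')[110:310,200:440]
cv2.imwrite('pics/v6.png',cv2.resize(np.hstack([b,a]),(800,333),interpolation=cv2.INTER_CUBIC))"
```

```text
(no output)
```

View pics/v6.png

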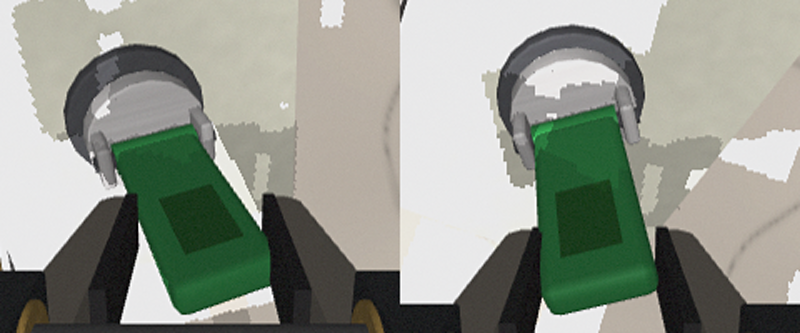

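The right crop shows the collar almost concentric in the ring, and torque has risen to 1.1 N m. To test whether it is home, I regrip aligned and turn further.

Call:
{"op": "arm_command", "data": {"steps": [[0,0,0,0,-0.1],[0,0,0,0,-0.1],[0,0,0,-0.1,-0.1],[0,0,0,-0.25,-0.1],[0,0,0,-0.25,0.1],[0,0,0,-0.25,1],[0,0,0,-0.25,1],[0,0,0,-0.25,1]], "grip_force": 40}}

```text
time_s: 21.27
eef_pos: [0.5553, -0.0358, 0.177]
tool_rot: [0.181, 0.695, 0.184, -0.671]
ft_force: [-0.5, 1.2, 0.4]
gripper_width: 0.385
```

```bash
python3 -c "
from h import *
togo([.5565,-.0365,.18],1.05);lever(('wrist',))"
```

```text
t 21.27 pos [ 0.5553 -0.0358  0.177 ] yaw 1.049 down [ 0.033  0.012 -0.999] F [-0.5  1.2  0.4] M [0.35 0.26 0.12] w 0.385 q [-0.08  0.27  1.84  0.02  1.    0.96]
shift [-0.0029  0.0012 -0.0008] turn 0.001
wrist 7071 mean [ 0.5698 -0.0273  0.1783] sd [0.002  0.01   0.0261] top -0.03144986925375803
[[ 0.7412  0.4344  0.5117]
 [-0.5078  0.8614  0.0043]
 [-0.439  -0.263   0.8591]]
   collar [(0.63, array([319.5, 150. ]), array([ 0.5973, -0.0121,  0.1223]))]
   boss [(0.62, array([318.4, 150.7]), array([ 0.5965, -0.0117,  0.1224]))]
   lever_grip [(0.63, array([321.4, 223.6]), array([ 0.5678, -0.03  ,  0.1856]))]
```

Call:
{"op": "arm_command", "data": {"steps": [[0,0,0,0.07,1],[0,0,0,0.14,1],[0,0,0,0.21,1],[0,0,0,0.28,1],[0,0,0,0.35,1],[0,0,0,0.35,1]]}}

```text
time_s: 21.97
eef_pos: [0.5509, -0.0347, 0.1769]
tool_rot: [0.056, 0.713, 0.064, -0.696]
ft_force: [-16.1, 4.5, 17.4]
gripper_width: 0.401
```

```bash
python3 -c "
from h import *
togo([.5565,-.0365,.18],1.4);lever(('wrist',))"
```

```text
t 21.97 pos [ 0.5509 -0.0347  0.1769] yaw 1.401 down [ 0.024  0.014 -1.   ] F [-16.1   4.5  17.4] M [1.77 3.35 1.08] w 0.401 q [-0.08  0.27  1.85  0.02  1.    1.32]
shift [-0.0029  0.0027 -0.0053] turn -0.001
wrist 6848 mean [ 0.5705 -0.028   0.179 ] sd [0.0021 0.01   0.0261] top -0.03164429602948451
[[ 0.7539  0.4212  0.5042]
 [-0.494   0.8694  0.0124]
 [-0.4331 -0.2584  0.8635]]
   collar [(0.59, array([301., 149.]), array([ 0.5965, -0.0131,  0.1215]))]
   boss [(0.7, array([301.4, 147.8]), array([ 0.5974, -0.0133,  0.1221]))]
   lever_grip [(0.88, array([313.4, 217.2]), array([ 0.5678, -0.0289,  0.186 ]))]
```

Under 1.08 N m the handle angle and height did not change, so the collar is home and snug. I realign with a light grip and test the fold direction with a small arc, up the slope first.

Call:
{"op": "arm_command", "data": {"steps": [[0,0,0,0,-0.1],[0,0,0,0,-0.1],[0,0.003,-0.002,-0.1,-0.1],[0,0.003,-0.004,-0.25,-0.1],[0,0.003,-0.004,-0.35,-0.1],[0,0.003,-0.004,-0.35,0.1],[0,0.003,-0.004,-0.35,1],[0,0.003,-0.004,-0.35,1],[0,0.003,-0.004,-0.35,1]], "grip_force": 12}}

```text
time_s: 22.92
eef_pos: [0.5556, -0.0367, 0.1772]
tool_rot: [0.179, 0.693, 0.185, -0.673]
ft_force: [-2.1, 2.1, 0.6]
gripper_width: 0.398
```

Call:
{"op": "arm_command", "data": {"steps": [[-0.0015,0,-0.0035,0,1],[-0.003,0,-0.007,0,1],[-0.0045,0,-0.0105,0,1],[-0.006,0,-0.014,0,1],[-0.006,0,-0.014,0,1]]}}

```text
time_s: 23.33
eef_pos: [0.5632, -0.0308, 0.1812]
tool_rot: [0.179, 0.689, 0.185, -0.677]
ft_force: [-13.5, -7.0, -4.3]
gripper_width: 0.391
```

```bash
python3 -c "
from h import *
togo([.5565,-.0365,.18],1.05);lever(('wrist','side'))"
```

```text
t 23.33 pos [ 0.5632 -0.0308  0.1812] yaw 1.051 down [ 0.014  0.012 -1.   ] F [-13.5  -7.   -4.3] M [-1.12  2.18  0.14] w 0.391 q [-0.07  0.29  1.81  0.01  1.03  0.98]
shift [0.001  0.0016 0.0086] turn -0.001
wrist 6831 mean [ 0.571  -0.0267  0.1784] sd [0.0019 0.01   0.026 ] top -0.0315278950475679
[[ 0.747   0.4474  0.4918]
 [ 0.5133 -0.8582  0.0011]
 [-0.4226 -0.2516  0.8707]]
   collar [(0.72, array([320.3, 160.2]), array([ 0.5979, -0.0115,  0.123 ]))]
   boss [(0.73, array([319.4, 160.5]), array([ 0.5973, -0.0111,  0.1229]))]
   lever_grip [(0.62, array([321. , 235.3]), array([ 0.5687, -0.0289,  0.1863]))]
side 66 mean [ 0.5649 -0.0372  0.1816] sd [0.0034 0.0083 0.0318] top -0.02986050029442773
[[ 0.7562  0.4811  0.4435]
 [ 0.4254 -0.8765  0.2256]
 [-0.4972 -0.0181  0.8674]]
   collar [(0.52, array([341. , 217.6]), array([ 0.5974, -0.0379,  0.1282]))]
   boss [(0.59, array([339.3, 216. ]), array([ 0.593 , -0.0346,  0.1324]))]
   lever_grip [(0.43, array([327., 204.]), array([ 0.553, -0.042,  0.193]))]
```

It resists at 15 N that way without moving, so it folds down the slope (tool +z). I regrip and follow the arc.

Call:
{"op": "arm_command", "data": {"steps": [[0,0,0,0,0],[0,0,0,0,0],[0.004,0,0.0095,0,0],[0.004,0,0.0095,0,0],[0.004,0,0.0095,0,0.1],[0.004,0,0.0095,0,1],[0.004,0,0.0095,0,1],[0.004,0,0.0095,0,1]], "grip_force": 15}}

```text
time_s: 24.4
eef_pos: [0.5552, -0.0356, 0.1773]
tool_rot: [0.179, 0.69, 0.184, -0.677]
ft_force: [-0.4, 0.1, 1.4]
gripper_width: 0.388
```

Call:
{"op": "arm_command", "data": {"steps": [[0.0035,0,0.0055,0,1],[0.007,0,0.01,0,1],[0.011,0,0.0145,0,1],[0.0155,0,0.0185,0,1],[0.0205,0,0.0225,0,1],[0.0256,0,0.0256,0,1],[0.031,0,0.0285,0,1],[0.037,0,0.031,0,1],[0.0425,0,0.0326,0,1],[0.0425,0,0.0326,0,1]]}}

```text
time_s: 25.23
eef_pos: [0.5264, -0.0519, 0.1336]
tool_rot: [0.179, 0.689, 0.184, -0.678]
ft_force: [-3.5, -3.5, 4.8]
gripper_width: 0.392
```

```bash
python3 -c "
from h import *
togo([.5565,-.0365,.18],1.05);lever(('wrist','side'))"; cp pics/w_last.png pics/w8.png
```

```text
t 25.23 pos [ 0.5264 -0.0519  0.1336] yaw 1.051 down [ 0.014  0.011 -1.   ] F [-3.5 -3.5  4.8] M [-0.57  0.72  0.12] w 0.392 q [-0.11  0.3   1.92  0.02  0.91  0.93]
shift [-0.0458  0.0014 -0.0345] turn -0.001
wrist 12201 mean [ 0.5564 -0.0352  0.1512] sd [0.0009 0.0101 0.0258] top -0.048144771296918576
[[ 0.3439  0.2034  0.9167]
 [-0.5094  0.8605  0.0001]
 [-0.7888 -0.467   0.3996]]
   collar [(0.72, array([322., 101.]), array([ 0.5954, -0.014 ,  0.1219]))]
   boss [(0.58, array([319.4,  96.8]), array([ 0.5966, -0.0117,  0.1222]))]
   lever_grip [(0.62, array([320.3, 215.5]), array([ 0.5468, -0.041 ,  0.1566]))]
side 41 mean [ 0.5235 -0.0511  0.1618] sd [0.0028 0.0078 0.0096] top -0.04704970039922171
[[ 0.311   0.0256  0.9501]
 [-0.253  -0.9613  0.1087]
 [-0.9161  0.2741  0.2925]]
   collar [(0.43, array([340. , 220.5]), array([ 0.5946, -0.0392,  0.1183]))]
   boss [(0.48, array([339.5, 216.8]), array([ 0.5649, -0.1325,  0.227 ]))]
   lever_grip [(0.62, array([337.5, 217.8]), array([ 0.559 , -0.1348,  0.2267]))]
```

View pics/w8.png

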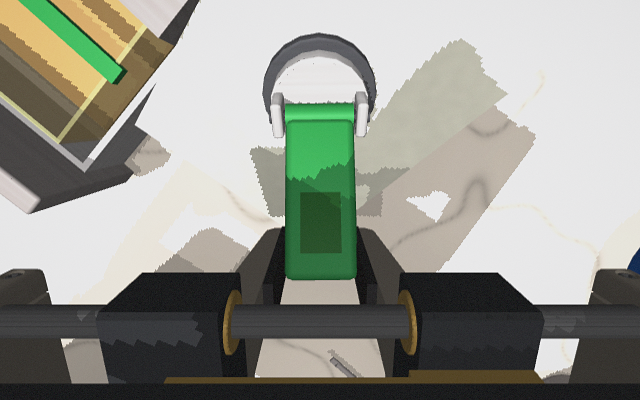

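The handle is folded about 36° (its green bar runs from (320,110) to (320,275)). Continuing the arc.

Call:
{"op": "arm_command", "data": {"steps": [[0.005,0,0.002,0,1],[0.0105,0,0.0035,0,1],[0.016,0,0.005,0,1],[0.022,0,0.0055,0,1],[0.028,0,0.006,0,1],[0.0345,0,0.006,0,1],[0.04,0,0.005,0,1],[0.045,0,0.004,0,1],[0.05,0,0.003,0,1],[0.05,0,0.003,0,1]]}}

```text
time_s: 26.47
eef_pos: [0.5245, -0.0527, 0.0829]
tool_rot: [0.179, 0.689, 0.185, -0.678]
ft_force: [-1.8, -4.0, 2.6]
gripper_width: 0.388
```

```bash
python3 -c "
from h import *
togo([.5565,-.0365,.18],1.05);lever(('wrist','side'))"
```

```text
t 26.47 pos [ 0.5245 -0.0527  0.0829] yaw 1.051 down [ 0.013  0.011 -1.   ] F [-1.8 -4.   2.6] M [-0.57  0.35  0.08] w 0.388 q [-0.11  0.37  1.96  0.02  0.8   0.93]
shift [-0.0965  0.0015 -0.0374] turn -0.001
wrist 14748 mean [ 0.5653 -0.0299  0.1291] sd [0.001  0.01   0.0216] top -0.09242177622257688
[[-0.1711 -0.1031  0.9798]
 [-0.509   0.8607  0.0017]
 [ 0.8436  0.4985  0.1998]]
   collar [(0.85, array([318.6,  85.9]), array([ 0.5955, -0.0119,  0.1222]))]
   boss [(0.84, array([320.9,  86.5]), array([ 0.5958, -0.0128,  0.1221]))]
   lever_grip [(0.73, array([320.7,  89. ]), array([ 0.595 , -0.0132,  0.1214]))]
side 0
```

Call:
{"op": "arm_command", "data": {"steps": [[0,0,0,0,0],[0,0,0,0,-0.1],[-0.03,0,0,0,-0.1],[-0.065,0,0,0,0],[-0.065,0,-0.008,0,1],[-0.065,0,-0.008,0,1],[-0.065,0,-0.008,0,1],[-0.05,0,-0.008,0,1],[-0.04,0,-0.008,0,1],[-0.035,0,-0.008,0,1],[-0.03,0,-0.008,0,1],[-0.027,0,-0.008,0,1]]}}

```text
time_s: 27.72
eef_pos: [0.5307, -0.049, 0.11]
tool_rot: [0.179, 0.688, 0.185, -0.678]
ft_force: [-1.1, -0.5, 3.8]
gripper_width: 0.003
```

Call:
{"op": "arm_command", "data": {"steps": [[0.002,0,0,0,1],[0.004,0,0,0,1],[0.006,0,0,0,1],[0.006,0,0,0,1]]}}

```text
time_s: 28.05
eef_pos: [0.5313, -0.0489, 0.1043]
tool_rot: [0.179, 0.689, 0.185, -0.678]
ft_force: [-0.0, 1.9, 9.3]
gripper_width: 0.003
```

```bash
python3 -c "
from h import *
togo([.5315,-.0487,.1],1.05);lever(('wrist',))"
```

```text
t 28.05 pos [ 0.5313 -0.0489  0.1043] yaw 1.051 down [ 0.013  0.012 -1.   ] F [-0.   1.9  9.3] M [ 0.2   0.18 -0.03] w 0.003 q [-0.1   0.34  1.93  0.02  0.85  0.94]
shift [ 0.0043 -0.     -0.0002] turn -0.001
wrist 5682 mean [ 0.579  -0.0218  0.1296] sd [0.0021 0.0101 0.0116] top -0.10967806954878584
[[-0.3089 -0.1812  0.9337]
 [ 0.5081 -0.8613  0.0009]
 [ 0.804   0.4746  0.3581]]
   collar [(0.65, array([321. , 108.7]), array([ 0.5957, -0.013 ,  0.1215]))]
   boss [(0.72, array([319.3, 108.2]), array([ 0.5955, -0.0122,  0.1212]))]
   lever_grip [(0.76, array([318.9, 215.9]), array([ 0.5467, -0.0399,  0.1114]))]
```

Call:
{"op": "arm_command", "data": {"steps": [[0.002,0,0,0,1],[0.004,0,0,0,1],[0.006,0,0,0,1],[0.007,0,0,0,1],[0.007,0,0,0,1]]}}

```text
time_s: 28.67
eef_pos: [0.5323, -0.049, 0.0997]
tool_rot: [0.179, 0.689, 0.184, -0.677]
ft_force: [-6.4, -0.2, 26.6]
gripper_width: 0.005
```

```bash
python3 -c "
from h import *
togo([.5315,-.0487,.1],1.05);lever(('wrist',))"
```

```text
t 28.67 pos [ 0.5323 -0.049   0.0997] yaw 1.051 down [ 0.015  0.011 -1.   ] F [-6.4 -0.2 26.6] M [0.22 1.11 0.08] w 0.005 q [-0.1   0.35  1.94  0.02  0.84  0.94]
shift [-0.0003 -0.0007  0.0005] turn -0.001
wrist 5880 mean [ 0.5795 -0.0216  0.1296] sd [0.002  0.0101 0.0113] top -0.10994867899882094
[[-0.3091 -0.1858  0.9327]
 [-0.5091  0.8607  0.0027]
 [ 0.8033  0.474   0.3606]]
   collar [(0.87, array([321.9, 109.8]), array([ 0.5964, -0.0137,  0.1216]))]
   boss [(0.67, array([319. , 107.6]), array([ 0.5966, -0.0121,  0.122 ]))]
   lever_grip [(0.63, array([320.9, 216.9]), array([ 0.5492, -0.0404,  0.1121]))]
```

Force rose steeply to 27 N, so it is at the fold stop. I raise clear and check.

Call:
{"op": "arm_command", "data": {"steps": [[-0.01,0,0,0,1],[-0.05,0,0,0,1],[-0.09,0,0.01,0,1],[-0.12,0,0.03,0,1],[-0.13,0,0.06,0,1],[-0.13,0,0.06,0,1],[-0.13,0,0.06,0,1]]}}

```text
time_s: 29.45
eef_pos: [0.4778, -0.0807, 0.2294]
tool_rot: [0.179, 0.69, 0.184, -0.677]
ft_force: [-0.1, 0.1, 0.2]
gripper_width: 0.008
```

```bash
python3 - <<'E'
from h import *
np.set_printoptions(precision=4,suppress=True)
togo([.5315,-.0487,.1],1.05)
C={}
n=np.array([-.973,.23]);u=np.array([.23,.973])
for nm in('wrist','side','scene'):
  C[nm]=c=cam(nm);X=gpts(c,[.56,-.035,.115],.06)
  if len(X)>30:
    w,V=np.linalg.eigh(np.cov(X.T));V=V*np.sign(V[2]);print(nm,len(X),X.mean(0),np.sqrt(w),'\n',V.T,'angle from A0',np.degrees(np.arccos(abs(V[:,0]@A0))))
  X=gpts(c,[.438,.23,.092],.1,.082,.105);q=(X[:,:2]-[.5513,.2039])@n;t=(X[:,:2]-[.5513,.2039])@u;m=abs(t)<.04;print('bar',m.sum(),np.median(q[m]) if m.sum() else '')
  for th in('water_bottle','sample_jar','spray_bottle','screwdriver'):
    if nm!='wrist':
      r=tip_of(nm,th);print(nm,th,[np.round(k['xy'],1) for k in r[:1]])
a=C['wrist']['img'];b=cv2.resize(C['side']['img'][130:250,270:410],(467,400))
cv2.imwrite('pics/v9.png',cv2.resize(np.hstack([a,b]),(800,289))[:,:,::-1])
E
```

```text
t 29.45 pos [ 0.4778 -0.0807  0.2294] yaw 1.052 down [ 0.017  0.011 -1.   ] F [-0.1  0.1  0.2] M [-0.02  0.06 -0.01] w 0.008 q [-0.18  0.11  1.92  0.02  1.1   0.86]
shift [ 0.1306 -0.001  -0.0599] turn -0.002
wrist 4323 [ 0.5606 -0.0326  0.1188] [0.0011 0.0101 0.0262] 
 [[-0.3959 -0.2341  0.888 ]
 [ 0.5129 -0.8585  0.0023]
 [ 0.7618  0.4563  0.4599]] angle from A0 nan
bar 558 0.11361267918925846
side 339 [ 0.5563 -0.0385  0.1132] [0.0029 0.0104 0.0258] 
 [[-0.3749 -0.2797  0.8839]
 [-0.5612  0.8273  0.0238]
 [ 0.7379  0.4872  0.4671]] angle from A0 1.814076332247534
bar 31 0.1141925496637974
side water_bottle [array([358.8, 161.7])]
side sample_jar [array([234.3, 185.2])]
side spray_bottle [array([360.7, 159.4])]
side screwdriver []
scene 163 [ 0.5634 -0.0378  0.1185] [0.0029 0.0093 0.0253] 
 [[-0.3965 -0.2419  0.8856]
 [ 0.5787 -0.8147  0.0365]
 [ 0.7127  0.527   0.463 ]] angle from A0 nan
bar 25 0.1126205981353953
scene water_bottle [array([385.4, 215. ])]
scene sample_jar [array([339.9, 148.3])]
scene spray_bottle [array([185.6, 266.4])]
scene screwdriver [array([219.9, 223.6])]<stdin>:9: RuntimeWarning: invalid value encountered in arccos
```

View pics/v9.png

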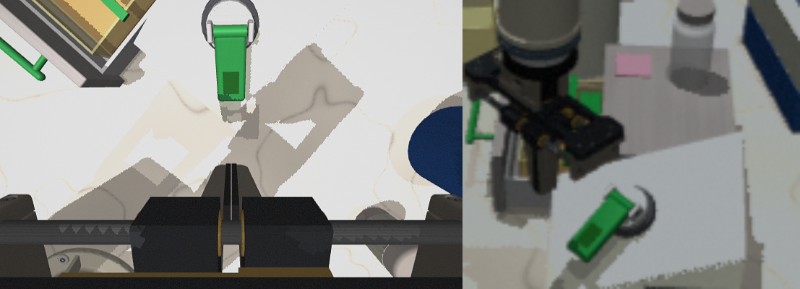

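```bash
python3 -c "
from h import *
print(ctrl.sign_off())"
```

```text
the job is handed in; nothing more can be done
None
```

I pulled the tray to its stop, screwed the bolt home, folded the handle flat, and handed the job in at about 29.6 s. It reports no verdict, so what follows rests on my own checks.

- **Tray:** pulled until it resisted. My first release pushed it back about 6 mm, so I gripped it again, pulled to the stop and let go without moving back. The cameras then put it at about 0.125 m. The final look read 1–2 mm less from poorer viewpoints; I took that as noise and did not check it further.
- **Bolt:** turned clockwise about 3.5 rad, which brought it in about 11.4 mm. It then would not turn further under about 1.1 N m, so I judged the collar home and snug. I did not measure the gap itself.
- **Flip handle:** it stood along the bolt's axis until the bolt was home. I tested the fold up the slope first; the handle did not move at about 15 N, so I folded it the other way. I pressed it to its stop at 27 N, and its face then lay within about 2° of square to the bolt's axis.
- **Bystanders:** I saw no contact with them. In the last look the water bottle, sample jar, spray bottle and screwdriver showed within 3 pixels of where they began, in at least one view. In the side view the screwdriver was not found, and the spray bottle was matched to the wrong object. I did not re-check the towel roll, pail and spare cage.
- **Limits:** the largest wrist force I saw was about 63 N, during the first pull against the stop. The arm was clear of everything at hand-in.

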